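# Put the chromatography columns back on the clip rail in size order

### The job

Store all four chromatography columns on the clip rail in size order, thinnest to thickest, each pressed fully home until both spring clips of the pair made for its diameter have snapped over it. One is already stored right, a thinner one has been left lying loose in the clips of the thickest and must go to its own place, and two lie on the bench. Do not shift or knock over the vial, the timer, the green tip box or the amber bottle behind the rail.

Things in the scene. Friction and masses are not known exactly. Their poses are not given: they have to be found in the camera images.
- rail: Column rail, fixed: grey base plate 108 x 216 mm, top 8 mm up, with two aluminium bars along y (16 mm wide, at x = +-38 mm, tops 30 mm up), each with four spring-steel C-clips at y = +75, +25, -25, -75 mm, for tubes of 10, 15, 20, 25 mm. Opposite clips (52 mm clear between them in x: room for fingers) hold one column along x. Origin: centre of underside, on the bench.
- clip_mouth (a point): Middle between the two mouths of the widest (25 mm) clip pair, on the rail at y = -75 mm, 60 mm above the bench, level with the highest clip tips. All clips are 12 mm long in x, open upward with flared lips; a tube pressed straight down with about 12 N in all springs the jaws apart, clicks past the lips and rests on the clip floor 32 mm above the bench.
- column_a: Thinnest column: steel tube 10 mm thick, hexagon fittings (16 mm across flats, 13 mm long) at both ends, 116 mm of bare tube between, 164 mm over all with plugs; 120 g. Origin: mid-length on its axis; x along the axis, ends alike. On the bench its axis is 8 mm up. Starts lying on the bench left or right of the rail.
- column_b: Second thinnest column: steel tube 15 mm thick, hexagon fittings (21 mm across flats, 13 mm long) at both ends, 116 mm of bare tube between, 164 mm over all with plugs; 200 g. Origin: mid-length on its axis; x along the axis, ends alike. Starts in the wrong place, loose in the 25 mm clips, about 5 mm below seat_d; it lifts straight out.
- column_c: Second thickest column: steel tube 20 mm thick, hexagon fittings (26 mm across flats, 13 mm long) at both ends, 116 mm of bare tube between, 164 mm over all with plugs; 300 g. Origin: mid-length on its axis; x along the axis, ends alike. Starts already clicked home in its own clips (seat_c) and stays there.
- column_d: Thickest column: steel tube 25 mm thick, hexagon fittings (32 mm across flats, 13 mm long) at both ends, 116 mm of bare tube between, 164 mm over all with plugs; 450 g. Origin: mid-length on its axis; x along the axis, ends alike. On the bench its axis is 16 mm up. Starts lying on the bench left or right of the rail.
- seat_a (a point): Where the middle of the 10 mm column lies when clicked home: on the rail at y = +75 mm, 37 mm above the bench. Axes as the rail's; the column lies along x, either way round. Its closed clips have a mouth of 6 mm and cannot open far enough for the next larger tube; a column only resting on the lips is 10 mm higher or more.
- seat_b (a point): Where the middle of the 15 mm column lies when clicked home: on the rail at y = +25 mm, 39.5 mm above the bench. Axes as the rail's; the column lies along x, either way round. Its closed clips have a mouth of 10.6 mm and cannot open far enough for the next larger tube; a column only resting on the lips is 12 mm higher or more.
- seat_c (a point): Where the middle of the 20 mm column lies when clicked home: on the rail at y = -25 mm, 42 mm above the bench. Axes as the rail's; the column lies along x, either way round. Its closed clips have a mouth of 15.2 mm and cannot open far enough for the next larger tube; a column only resting on the lips is 14 mm higher or more.
- seat_d (a point): Where the middle of the 25 mm column lies when clicked home: on the rail at y = -75 mm, 44.5 mm above the bench. Axes as the rail's; the column lies along x, either way round. Its closed clips have a mouth of 19.8 mm and cannot open far enough for the next larger tube; a column only resting on the lips is 16 mm higher or more.
- vial: Bystander: screw-cap vial, 27 mm in diameter, 60 mm high, standing near one end of column_a. Origin: centre of its underside.
- timer: Bystander: white lab timer, 24 x 64 x 52 mm high, standing near one end of column_d, its long side (own y) about along the column. Origin: centre of its underside.
- green_box: Bystander: green-topped pipette-tip box, 71 x 115 x 52 mm high (own x, y, z), between the robot and the rail. Origin: centre of its underside.
- amber_bottle: Bystander: amber glass reagent bottle, 53 mm in diameter, 141 mm high, standing behind the rail, 145 to 165 mm from its middle. Origin: centre of its underside.
There are look-alikes about, which are no part of the job. What is shaped like the column_a but turquoise is not meant.

How it is judged:
At the end, for the whole second after the job is handed in: Each of the four columns lies at rest in the pair of clips of its own diameter: its middle within 2.5 mm sideways and in height and within 16 mm lengthways of its seat, and its axis within 0.06 rad of the rail's x; bystanders left in place (x of column_a in the frame of seat_a between -0.016 and 0.016 m and y of column_a in the frame of seat_a between -0.0025 and 0.0025 m and z of column_a in the frame of seat_a between -0.0025 and 0.0025 m and angle between the x axis of column_a and the x axis of seat_a, either way round below 0.06 rad and linear speed of each of column_a, column_b, column_c, column_d below 0.02 m/s and x of column_b in the frame of seat_b between -0.016 and 0.016 m and y of column_b in the frame of seat_b between -0.0025 and 0.0025 m and z of column_b in the frame of seat_b between -0.0025 and 0.0025 m and angle between the x axis of column_b and the x axis of seat_b, either way round below 0.06 rad and x of column_c in the frame of seat_c between -0.016 and 0.016 m and y of column_c in the frame of seat_c between -0.0025 and 0.0025 m and z of column_c in the frame of seat_c between -0.0025 and 0.0025 m and angle between the x axis of column_c and the x axis of seat_c, either way round below 0.06 rad and x of column_d in the frame of seat_d between -0.016 and 0.016 m and y of column_d in the frame of seat_d between -0.0025 and 0.0025 m and z of column_d in the frame of seat_d between -0.0025 and 0.0025 m and angle between the x axis of column_d and the x axis of seat_d, either way round below 0.06 rad); the robot touches nothing.
It fails at once if the vial is shifted by more than 25 mm or tipped by more than 0.4 rad (distance of vial from where it was at the start of the episode above 0.025 m or angle between vial's own z axis and vertical above 0.4 rad).
It fails at once if the timer is shifted by more than 25 mm or tipped by more than 0.4 rad (distance of timer from where it was at the start of the episode above 0.025 m or angle between timer's own z axis and vertical above 0.4 rad).
It fails at once if the green tip box is shifted by more than 25 mm or tipped by more than 0.4 rad (distance of green_box from where it was at the start of the episode above 0.025 m or angle between green_box's own z axis and vertical above 0.4 rad).
It fails at once if the amber bottle is shifted by more than 25 mm or tipped by more than 0.4 rad (distance of amber_bottle from where it was at the start of the episode above 0.025 m or angle between amber_bottle's own z axis and vertical above 0.4 rad).
It also fails if it takes over 67 s, if anything falls off the work surface, if the arm or the gripper's body presses on something with over 40 N, if the wrist force passes 120 N, or if a joint passes its speed limit or range.

### The arm

A 6-joint arm with a two-finger parallel gripper is mounted at the origin on a cart in front of the work surface, level with it; the furniture and walls round the work are solid. World frame = base frame: x ahead of the robot, y to its left, z up, the work surface at z = 0. Lengths are in m, angles in rad, forces in N, time in s.
With the tool pointing down it reaches from about 0.275 to 0.975 m from the base axis. Payload 8.4 kg.
Tool frame: the origin (TCP) lies on the centre line of the jaws, within the pads' length; the fingertips stand 22 mm ahead of it and the grasp point (between the pads) lies 3 mm ahead of it; z points along the fingers, y is the line along which they close (so a half turn about z gives the same grasp; the last joint's range is limited). The gripper opens to 92 mm and grips with 3 to 60 N. Pads are 20 mm wide; open, the fingers measure 128 mm over their backs; the gripper's body (75 mm by 189 mm) begins 69 mm behind the grasp point.
Start: joints at [-1.112, 0.353, 1.633, -0, 1.155, -0.002], TCP at [0.278, -0.56, 0.204] pointing down, gripper open.
Joint ranges: [-2.63, 2.63], [-0.92, 2.1], [0.06, 2.66], [-1.3, 4.44], [0, 2.69], [-3.02, 3.02]. Speed limits (rad/s): [2.22, 2.22, 2.79, 3.14, 3.14, 3.14].

### API

Orientations are given as a rotation vector (axis times angle).
In Python, from station import status, viewer, bot, finder gives the robot as it stands.
- The arm moves only by the shell command python3 -m crank 'ROWS'. ROWS is JSON, a list of rows, each a list of 5 numbers: the shift along the tool's x, y, z scaled (see below), then the turn about the tool's z scaled (see below), then the opening, from -1 (shut) to 1 (fully open), so that 0 is half open. A call has 1 to 12 rows; each row shifts and turns the commanded pose from where the row before left it, along the tool's axes as they then stand; what a row does not reach is not made up. The controller multiplies each number of a shift by 500 mm and each number of a turn by 4 degrees. A row lasts 1/12 s, in which the tool goes at most 41.7 mm and 7.16 degrees, less where a joint would pass 70% of its speed; a pose out of reach is approached as far as the arm can. A call with a number of a shift or a turn outside -1 to 1 is refused whole. A call with a gripper value outside its range is refused whole. The fingers move at their own pace and stop on an object; the grip force is fixed at half the most. Time passes only in rows, so rows that do not move let the fingers close. It gives the time, the measured TCP pose, the force, the opening and the grip force at its end, in the units of the state.
- status.get_state(): the state, without advancing time (a new reading comes with each control period).
- viewer.camera(name): name is "scene" or "top"; returns a dict with "color" (480x640x3 uint8, blue, green, red), "range_z" (480x640 float32, m along the optical axis (not along the pixel's ray), 0 where there is no reading), "vertical_fov" (degrees; the focal length in pixels is half the picture's height over the tangent of half this angle, whatever the lens; pixels are square), "cx", "cy" (the principal point, pixels), "D" ([k1, k2, p1, p2, k3] as OpenCV has them; the pictures are not rectified), "R" (3x3) and "t" (3): a world point X has camera coordinates R X + t. Camera axes: x right, y down, z forward; pixel columns grow to the right and rows downward; lengths in m; the calibration is good to about 2 mm. A picture is of the moment at which its call begins.
- bot.hand_in(): hands the job in; it is judged then, once.
Trained networks look in the newest picture that a camera, given by its name, has taken for a name from the list of things; names that differ only in an ending like _2 or _b are one class to them, and where a whole thing is asked for, a point or a joint stands for the part that bears it (a point fixed in the world has none). Each returns a list of dicts, best first, with "confidence" (0 to 1); they miss things now and then, are a little off and sometimes report something else, mostly with a low value. They report only what shows in the picture. A call takes as long as a camera call. They do not tell look-alikes from the thing itself.
- finder.search_frame(camera, name): "position" ([row, column] in pixels, amid what is visible of it).
The state is a dict: "t": time; "joint_positions": joint angles; "qvel": joint speeds; "joint_torque": joint torques, N m; "ee_pos": TCP position; "ee_rot": TCP orientation; "contact_force": force on the tool from outside, world axes, zero at the start; "wrist_torque": the same for the moment, N m; "gripper_width": finger opening in m; "grip_force": force on a finger pad.
Only numpy, scipy, OpenCV 4.12 (cv2) and the standard library are available. Lean on these libraries where they do the work, as an engineer would, in place of code of your own. Each camera call takes 0.05 s, during which the arm holds its last target. There are 200 camera calls.

## Working session

There is one attempt and no reset: what is moved stays moved. The work goes in short steps, Python scripts to look and compute and a shell command to move; the robot and the scene stay as the last step left them, time stands still between calls to the robot, and variables do not carry over. Pictures are saved under pics/ and viewed, at most 10 in all, crops included, and the job is handed in when it is done.

```bash
mkdir -p pics; ls; cat > h.py <<'E'
import numpy as np, cv2
from station import status, viewer, bot, finder
def K(c):
    f=240/np.tan(np.radians(c["vertical_fov"])/2)
    return np.array([[f,0,c["cx"]],[0,f,c["cy"]],[0,0,1.]])
def cloud(c):
    "world xyz per pixel, nan where no depth"
    v,u=np.mgrid[:480,:640].astype(np.float32)
    n=cv2.undistortPoints(np.stack([u,v],-1).reshape(-1,1,2),K(c),np.array(c["D"],float)).reshape(480,640,2)
    z=c["range_z"].astype(float); z[z==0]=np.nan
    P=np.dstack([n[...,0]*z,n[...,1]*z,z])
    return (P-np.array(c["t"]))@np.array(c["R"])
def proj(c,X):
    X=np.atleast_2d(np.array(X,float))
    r,_=cv2.Rodrigues(np.array(c["R"],float))
    return cv2.projectPoints(X,r,np.array(c["t"],float),K(c),np.array(c["D"],float))[0].reshape(-1,2)
E
python3 - <<'E'
from h import *
s=status.get_state();print(s)
for n in("top","scene"):
    c=viewer.camera(n);cv2.imwrite(f"pics/{n}0.png",c["color"])
    P=cloud(c);np.save(f"{n}0.npy",P)
    print(n,c["vertical_fov"],np.round(-np.array(c["R"]).T@c["t"],3),c["D"])
    for k in["rail","column_a","column_b","column_c","column_d","vial","timer","green_box","amber_bottle"]:
        for d in finder.search_frame(n,k)[:5]:
            r,q=map(int,d["position"]);print(k,round(d["confidence"],2),r,q,np.round(P[r,q],3))
E
```

```text
pics
{'t': 0.0, 'joint_positions': array([-1.11243522e+00,  3.53662703e-01,  1.63413979e+00, -2.33855867e-05,
        1.15520457e+00, -2.41492244e-03]), 'qvel': array([-0.00089196, -0.0004406 ,  0.00016793,  0.00010358, -0.00221256,
       -0.00153159]), 'joint_torque': array([ 2.62602647e-03, -5.93819225e+01, -3.34224129e+01,  6.98309555e-02,
        2.32580840e-02, -1.07697340e-04]), 'ee_pos': array([ 0.27765657, -0.55935868,  0.2037522 ]), 'ee_rot': array([-3.05724493e+00, -7.17100259e-01,  5.34616570e-04]), 'contact_force': array([ 0.1467553 , -0.08074331,  0.2620375 ]), 'wrist_torque': array([-0.02476248, -0.0519106 , -0.03930204]), 'grip_force': 0.0, 'gripper_width': 0.09189588698075636}
top 56.66573770065564 [ 0.5   -0.011  1.247] [-0.07564275  0.          0.          0.          0.        ]
rail 0.75 244 303 [0.581 0.034 0.007]
rail 0.66 247 337 [ 0.571 -0.059  0.046]
column_a 0.92 271 421 [ 0.509 -0.291  0.028]
column_a 0.9 250 337 [ 0.563 -0.059  0.046]
column_a 0.74 242 300 [0.587 0.043 0.   ]
column_a 0.67 256 201 [0.544 0.321 0.006]
column_a 0.6 244 319 [ 0.578 -0.011  0
[... 1367 characters left out ...]
umn_b 0.73 194 400 [ 0.499 -0.278  0.026]
column_b 0.71 406 345 [0.39  0.349 0.014]
column_b 0.65 235 343 [ 0.574 -0.05   0.042]
column_c 0.74 247 336 [ 0.57  -0.001  0.046]
column_c 0.73 373 283 [0.534 0.337 0.014]
column_c 0.73 194 400 [ 0.499 -0.278  0.026]
column_c 0.71 406 345 [0.39  0.349 0.014]
column_c 0.65 235 343 [ 0.574 -0.05   0.042]
column_d 0.74 247 336 [ 0.57  -0.001  0.046]
column_d 0.73 373 283 [0.534 0.337 0.014]
column_d 0.73 194 400 [ 0.499 -0.278  0.026]
column_d 0.71 406 345 [0.39  0.349 0.014]
column_d 0.65 235 343 [ 0.574 -0.05   0.042]
timer 0.72 205 427 [ 0.414 -0.252  0.038]
green_box 0.97 272 401 [0.397 0.014 0.053]
amber_bottle 0.84 219 284 [ 0.718 -0.008  0.077]
```

```bash
python3 - <<'E'
import cv2
a=cv2.imread("pics/top0.png")[170:345,160:460];cv2.imwrite("pics/top0c.png",cv2.resize(a,None,fx=2.6,fy=2.6,interpolation=cv2.INTER_CUBIC))
E
```

```text
(no output)
```

View pics/top0c.png

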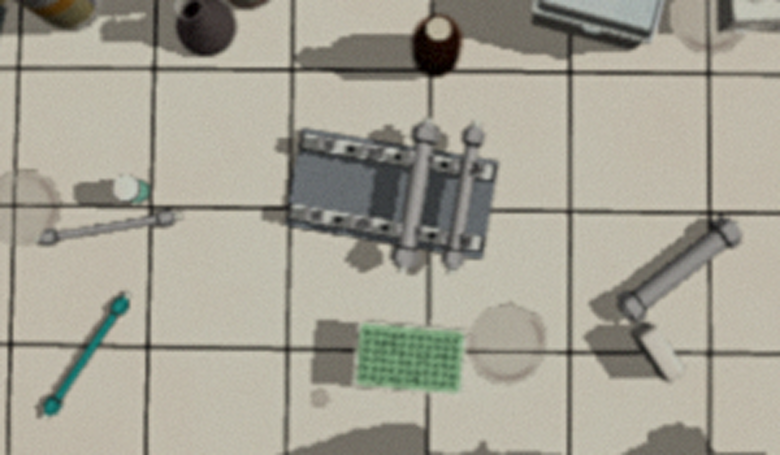

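View pics/scene0.png

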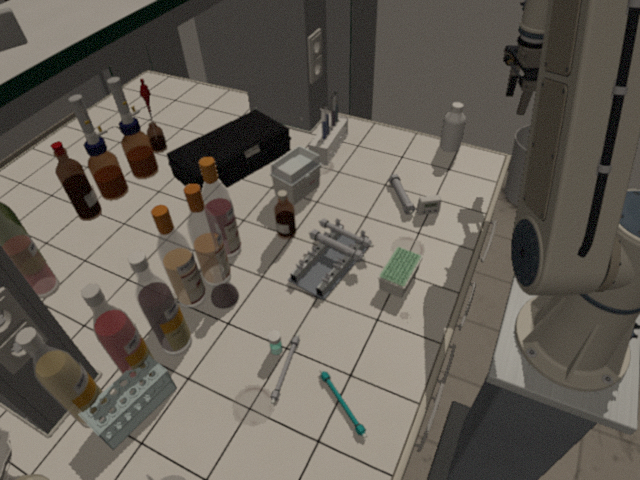

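The top crop shows a at (48,237)–(165,215), d at (630,303)–(727,232), b in the rightmost clips at x≈464 and c at x≈416. The vial is at (130,190) and the timer at (658,350). The turquoise decoy is at lower left.

```bash
cat > fit.py <<'E'
from h import *
from scipy.optimize import minimize
def axisfit(P,lo,hi,zlo,zhi):
    Q=P.reshape(-1,3);m=np.all((Q[:,:2]>lo)&(Q[:,:2]<hi),1)&(Q[:,2]>zlo)&(Q[:,2]<zhi);Q=Q[m]
    for _ in range(3):
        c=Q.mean(0);d=np.linalg.svd((Q-c)[:,:2],full_matrices=False)[2][0]
        e=(Q-c)[:,:2]@np.array([-d[1],d[0]]);k=abs(e-np.median(e))<.022;Q=Q[k]
    if d[0]<0:d=-d
    s=(Q-Q.mean(0))[:,:2]@d;mid=Q.mean(0)[:2]+d*(s.max()+s.min())/2
    return np.round(mid,4),round(np.degrees(np.arctan2(d[1],d[0])),2),"len",round(np.ptp(s),3),"n",len(Q),"ztop",np.round(np.percentile(Q[:,2],[50,95]),4)
E
python3 - <<'E'
from fit import *
from scipy.optimize import differential_evolution
for n in("top","scene"):
    P=np.load(n+"0.npy");Q=P.reshape(-1,3)
    b=Q[(abs(Q[:,0]-.45)<.03)&(abs(Q[:,1]-.17)<.05)];print(n,"bench z",b[:,2].mean(),b[:,2].std())
    print("d",axisfit(P,[.43,-.38],[.6,-.22],.012,.06) if n=="scene" else axisfit(P,[.44,-.38],[.6,-.22],.012,.06))
    print("a",axisfit(P,[.5,.22],[.6,.40],.0055,.03), axisfit(P,[.5,.22],[.56,.40],.0055,.03))
    Q=Q[(abs(Q[:,0]-.57)<.17)&(abs(Q[:,1])<.2)&(Q[:,2]>-.01)&(Q[:,2]<.08)]
    Q=Q[~((Q[:,0]<.455))]
    def model(p):
        c,s=np.cos(p[2]),np.sin(p[2]);dx,dy=Q[:,0]-p[0],Q[:,1]-p[1];u=c*dx+s*dy;v=-s*dx+c*dy
        z=np.where((abs(u)<.054)&(abs(v)<.108),.008,0.);z=np.where((abs(abs(u)-.038)<.008)&(abs(v)<.108),.03,z)
        w=np.clip(.01**2-(v+.025)**2,0,None);z=np.where((w>0)&(abs(u)<.082),.042+np.sqrt(w),z)
        w=np.clip(.0075**2-(v+.075)**2,0,None);z=np.where((w>0)&(abs(u)<.082),.0395+np.sqrt(w),z)
        return z
    f=lambda p:np.minimum(abs(Q[:,2]-model(p)),.012).mean()
    r=differential_evolution(f,[(.53,.62),(-.04,.04),(-.4,.2)],seed=1,popsize=25);print("rail",np.round(r.x,4),np.degrees(r.x[2]),r.fun)
    print("c+b ",)
    for nm,v0,zl in(("c",-.025,.045),("b",-.075,.040)):
        c,s=np.cos(r.x[2]),np.sin(r.x[2]);u=c*(Q[:,0]-r.x[0])+s*(Q[:,1]-r.x[1]);v=-s*(Q[:,0]-r.x[0])+c*(Q[:,1]-r.x[1])
        m=(abs(v-v0)<.02)&(Q[:,2]>zl)&(abs(u)<.1);print(nm,"rail-frame v",v[m].mean(),"u",u[m].min(),u[m].max(),"slope",np.polyfit(u[m],v[m],1)[0],"n",m.sum(),"top z",np.percentile(Q[m,2],[50,95]))
    Q=P.reshape(-1,3)
    for nm,lo,hi in(("vial",[.56,.25],[.62,.31]),("timer",[.38,-.31],[.46,-.2]),("green",[.35,-.09],[.46,.09]),("bottle",[.66,-.07],[.78,.03])):
        m=np.all((Q[:,:2]>lo)&(Q[:,:2]<hi),1)&(Q[:,2]>.03);print(nm,cv2.minAreaRect(Q[m][:,:2].astype(np.float32)*1000),Q[m,2].max())
E
```

```text
top bench z -0.0021113174324942073 0.0026028531901624665
d (array([ 0.5039, -0.2927]), np.float64(-52.16), 'len', np.float64(0.165), 'n', 567, 'ztop', array([0.0259, 0.0323]))
a (array([0.5402, 0.3186]), np.float64(-79.99), 'len', np.float64(0.164), 'n', 234, 'ztop', array([0.0113, 0.0163])) (array([0.5401, 0.3186]), np.float64(-80.14), 'len', np.float64(0.164), 'n', 232, 'ztop', array([0.0113, 0.0162]))
rail [ 0.5812  0.0149 -0.1578] -9.043528472650182 0.002681598611922571
c+b 
c rail-frame v -0.02516400373758688 u -0.08058745808007 0.08163435192665963 slope 0.003853767715966968 n 437 top z [0.05057016 0.05605499]
b rail-frame v -0.07507233962152889 u -0.07501893375829449 0.08798572024549868 slope 0.004082623942652285 n 381 top z [0.04565555 0.05740799]
vial ((579.3417358398438, 288.2819519042969), (25.812267303466797, 26.708547592163086), 36.2668342590332) 0.06440270267169121
timer ((426.61846923828125, -259.7142028808594), (84.57417297363281, 22.548322677612305), 34.98344039916992) 0.05735708221961028
green ((407.9477844238281, -6.783298492431641), (113.65696716308594, 70.28076171
[... 752 characters left out ...]
10662592168943 n 462 top z [0.05105516 0.05619999]
b rail-frame v -0.07512308747426297 u -0.07573028201363516 0.08990149081671649 slope 0.0020016864634608165 n 409 top z [0.0464606  0.05710773]
vial ((577.11962890625, 291.3108825683594), (25.900386810302734, 26.6298885345459), 84.00111389160156) 0.06494751884256632
timer ((425.05902099609375, -256.6705017089844), (89.77119445800781, 27.05792236328125), 31.39118766784668) 0.05733763346180804
green ((405.9007568359375, -6.2526702880859375), (117.67240142822266, 70.44080352783203), 85.60932159423828) 0.058042591810459385
bottle ((725.9593505859375, -21.685096740722656), (52.65460205078125, 40.38818359375), 32.13105392456055) 0.14476769673886392
```

```bash
cat > go.py <<'E'
import sys
from h import *
from scipy.spatial.transform import Rotation as Ro
RAIL=(.5804,.0163,-8.95)
def rail(u,v):
    a=np.radians(RAIL[2]);return RAIL[0]+np.cos(a)*u-np.sin(a)*v,RAIL[1]+np.sin(a)*u+np.cos(a)*v
def go(x,y,z,yaw):
    "turn (units of 4deg) first, then shift (units of .5 m) in tool axes after the turn"
    s=status.get_state();R=Ro.from_rotvec(s["ee_rot"]).as_matrix()
    cur=np.degrees(np.arctan2(R[1,0],R[0,0]));t=-((yaw-cur+180)%360-180)
    Rn=R@Ro.from_euler("z",t,degrees=True).as_matrix();D=np.array([x,y,z])-s["ee_pos"]
    print("t",round(s["t"],2),"pos",np.round(s["ee_pos"],4),"yaw",round(cur,2),"zaxis",np.round(R[:,2],3),"F",np.round(s["contact_force"],1),"w",round(s["gripper_width"],4),"grip",round(s["grip_force"],1))
    print("target",np.round([x,y,z],4),"turn",round(t/4,3),"then shift",np.round(Rn.T@D/.5,4),"| shift before turn",np.round(R.T@D/.5,4))
if __name__=="__main__":
    a=sys.argv;n=list(map(float,a[2:]))
    go(*(rail(*n[:2]) if a[1]=="r" else n[:2]),n[2],n[3])
E
python3 go.py r .003 -.075 .15 -8.95
```

```text
t 1.0 pos [ 0.2779 -0.5598  0.2045] yaw 26.4 zaxis [-0.  0. -1.] F [-0.1 -0.9  0.4] w 0.0915 grip 0.0
target [ 0.5717 -0.0583  0.15  ] turn 8.838 then shift [ 0.4243 -1.0823  0.109 ] | shift before turn [ 0.9723 -0.6372  0.109 ]
```

```bash
python3 -m crank '[[0,0,0,1,-0.25],[0,0,0,1,-0.25],[0,0,0,1,-0.25],[0,0,0,1,-0.25],[0,0,0,1,-0.25],[0,0,0,1,-0.25],[0,0,0,1,-0.25],[0,0,0,1,-0.25],[0.028,-0.072,0.007,0.84,-0.25],[0.028,-0.072,0.007,0,-0.25],[0.028,-0.072,0.007,0,-0.25],[0.028,-0.072,0.007,0,-0.25]]'
python3 -m crank '[[0.028,-0.072,0.007,0,-0.25],[0.028,-0.072,0.007,0,-0.25],[0.028,-0.072,0.007,0,-0.25],[0.028,-0.072,0.007,0,-0.25],[0.028,-0.072,0.007,0,-0.25],[0.028,-0.072,0.007,0,-0.25],[0.028,-0.072,0.007,0,-0.25],[0.028,-0.072,0.007,0,-0.25],[0.028,-0.072,0.007,0,-0.25],[0.028,-0.072,0.007,0,-0.25],[0.02,-0.04,0,0,-0.25],[0,0,0,0,-0.25]]'
python3 go.py r .003 -.075 .10 -8.95
```

```text
t: 2.0
ee_pos: [0.3541, -0.4239, 0.1904]
ee_rot: [3.132, -0.247, 0.0]
contact_force: [1.1, -0.2, 0.2]
gripper_width: 0.0344
grip_force: 0.0
t: 3.0
ee_pos: [0.5633, -0.0697, 0.1555]
ee_rot: [-3.131, 0.24, -0.002]
contact_force: [-0.2, -0.9, -0.9]
gripper_width: 0.0345
grip_force: 0.0
t 3.0 pos [ 0.5633 -0.0697  0.1555] yaw -8.77 zaxis [ 0.001  0.001 -1.   ] F [-0.2 -0.9 -0.9] w 0.0345 grip 0.0
target [ 0.5717 -0.0583  0.1   ] turn 0.046 then shift [ 0.0128 -0.0251  0.111 ] | shift before turn [ 0.0129 -0.025   0.111 ]
```

```bash
python3 -m crank '[[0.0128,-0.025,0.04,0,-0.25],[0,0,0.04,0,-0.25],[0,0,0.031,0,-0.25],[0,0,0,0,-0.25],[0,0,0,0,-0.25]]'
python3 go.py r .003 -.075 .0425 -8.95
python3 - <<'E'
from h import *
for n,o in(("scene",(265,190)),("top",(250,185))):
    c=viewer.camera(n);x,y=o
    a=c["color"][y:y+110,x:x+140].copy();cv2.imwrite(f"pics/{n}1.png",cv2.resize(a,None,fx=4,fy=4,interpolation=cv2.INTER_CUBIC))
a=cv2.imread("pics/scene1.png");b=cv2.imread("pics/top1.png");cv2.imwrite("pics/m1.png",cv2.resize(np.hstack([a,b]),(800,314)))
E
```

```text
t: 3.42
ee_pos: [0.5684, -0.0624, 0.0996]
ee_rot: [3.132, -0.246, -0.003]
contact_force: [0.6, -0.2, 0.5]
gripper_width: 0.0347
grip_force: 0.0
t 3.42 pos [ 0.5684 -0.0624  0.0996] yaw -8.98 zaxis [-0.002  0.    -1.   ] F [ 0.6 -0.2  0.5] w 0.0347 grip 0.0
target [ 0.5717 -0.0583  0.0425] turn -0.007 then shift [ 0.0054 -0.0092  0.1142] | shift before turn [ 0.0054 -0.0092  0.1142]
```

View pics/m1.png

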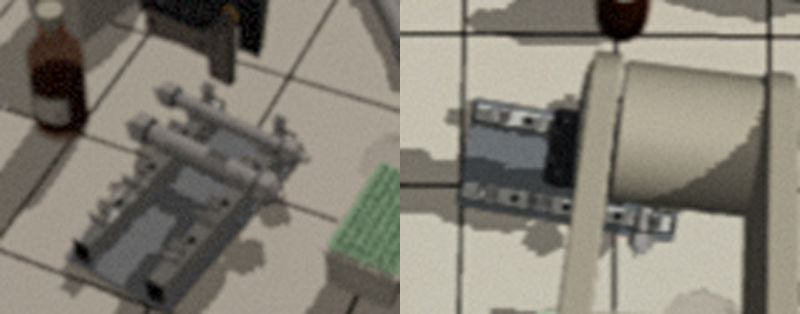

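```bash
python3 -m crank '[[0.0054,-0.0092,0.0,0,-0.25],[0,0,0,0,-0.25],[0,0,0,0,-0.25]]'
python3 go.py r .003 -.075 .0425 -8.95
```

```text
t: 3.77
ee_pos: [0.5734, -0.0577, 0.1008]
ee_rot: [3.132, -0.245, 0.002]
contact_force: [-0.0, -0.5, -0.3]
gripper_width: 0.0341
grip_force: 0.0
t 3.77 pos [ 0.5734 -0.0577  0.1008] yaw -8.95 zaxis [ 0.002 -0.    -1.   ] F [-0.  -0.5 -0.3] w 0.0341 grip 0.0
target [ 0.5717 -0.0583  0.0425] turn 0.0 then shift [-0.0033  0.0017  0.1167] | shift before turn [-0.0033  0.0017  0.1167]
```

```bash
python3 -m crank '[[-0.001,0.0008,0.03,0,-0.25],[0,0,0.03,0,-0.25],[0,0,0.03,0,-0.25],[0,0,0.02,0,-0.25],[0,0,0.0065,0,-0.25],[0,0,0,0,-0.25]]'
python3 go.py r .003 -.075 .0425 -8.95;  python3 -m crank '[[0,0,0,0,-1],[0,0,0,0,-1],[0,0,0,0,-1],[0,0,0,0,-1],[0,0,0,0,-1]]'; python3 go.py r .003 -.075 .0425 -8.95
```

```text
t: 4.27
ee_pos: [0.5716, -0.058, 0.0411]
ee_rot: [-3.132, 0.245, 0.002]
contact_force: [0.3, 0.3, 0.2]
gripper_width: 0.0343
grip_force: 0.0
t 4.27 pos [ 0.5716 -0.058   0.0411] yaw -8.95 zaxis [-0.001  0.    -1.   ] F [0.3 0.3 0.2] w 0.0343 grip 0.0
target [ 0.5717 -0.0583  0.0425] turn -0.001 then shift [ 0.0002  0.0005 -0.0027] | shift before turn [ 0.0002  0.0005 -0.0027]
t: 4.68
ee_pos: [0.5724, -0.0581, 0.0422]
ee_rot: [3.132, -0.245, 0.001]
contact_force: [0.2, -0.6, 0.5]
gripper_width: 0.0029
grip_force: 0.0
t 4.68 pos [ 0.5724 -0.0581  0.0422] yaw -8.96 zaxis [ 0.001 -0.    -1.   ] F [ 0.2 -0.6  0.5] w 0.0029 grip 0.0
target [ 0.5717 -0.0583  0.0425] turn -0.003 then shift [-0.0013  0.0006 -0.0006] | shift before turn [-0.0013  0.0006 -0.0006]
```

```bash
python3 - <<'E'
from h import *
s=status.get_state();print(s["gripper_width"],s["grip_force"])
c=viewer.camera("scene");x,y=290,170
a=c["color"][y:y+110,x:x+140].copy();cv2.imwrite("pics/m2.png",cv2.resize(a,None,fx=5,fy=5,interpolation=cv2.INTER_CUBIC))
print((proj(c,[[.5717,-.0583,.0425],[.5717,-.0583,.02]])-[x,y])*5)
np.save("s2.npy",cloud(c))
E
```

```text
0.0028643429663410573 0.0
[[275.05825203 314.28506339]
 [274.6471493  344.92316246]]
```

View pics/m2.png

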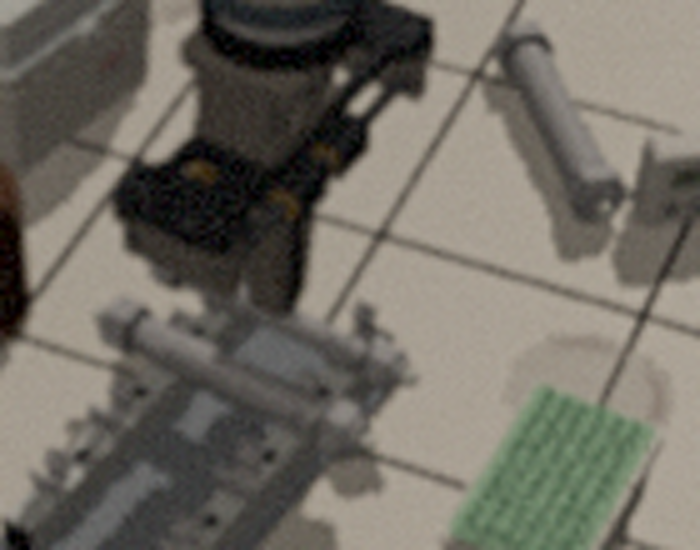

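```bash
python3 - <<'E'
from h import *
P=np.load("s2.npy");Q=P.reshape(-1,3)
a=np.radians(-8.95);c,s=np.cos(a),np.sin(a)
u=c*(Q[:,0]-.5804)+s*(Q[:,1]-.0163);v=-s*(Q[:,0]-.5804)+c*(Q[:,1]-.0163);z=Q[:,2]
near=(abs(u)<.12)&(v<-.045)&(v>-.2)
for lo in np.arange(.03,.13,.01):
    m=near&(z>lo)&(z<lo+.01)
    print(round(lo,2),m.sum(), "u",np.round(np.percentile(u[m],[2,50,98]),3),"v",np.round(np.percentile(v[m],[2,10,50,90,98]),3))
for k in np.arange(-.08,.1,.02):
    m=near&(abs(u-k)<.01)&(v>-.1)&(z>.04);j=np.argmax(np.where(m,z,-1));print("u",round(k,2),"n",m.sum(),"max z",round(z[j],3),"v",np.round(v[m].mean(),3))
E
```

```text
0.03 100 u [-0.07  -0.007  0.071] v [-0.089 -0.071 -0.066 -0.053 -0.048]
0.04 219 u [-0.073 -0.027  0.073] v [-0.089 -0.081 -0.071 -0.064 -0.061]
0.05 56 u [-0.064 -0.04   0.008] v [-0.09  -0.089 -0.074 -0.061 -0.06 ]
0.06 37 u [-0.038 -0.006  0.011] v [-0.09  -0.086 -0.061 -0.058 -0.058]
0.07 36 u [-0.007 -0.005  0.01 ] v [-0.087 -0.084 -0.062 -0.058 -0.056]
0.08 37 u [-0.008 -0.005  0.013] v [-0.087 -0.083 -0.059 -0.057 -0.056]
0.09 36 u [-0.008 -0.005  0.009] v [-0.087 -0.084 -0.061 -0.056 -0.056]
0.1 27 u [-0.008 -0.006  0.005] v [-0.091 -0.088 -0.067 -0.056 -0.055]
0.11 18 u [-0.008 -0.007 -0.001] v [-0.07  -0.066 -0.056 -0.054 -0.054]
0.12 6 u [-0.008 -0.008  0.004] v [-0.062 -0.061 -0.056 -0.054 -0.054]
u -0.08 n 16 max z 0.566 v -0.069
u -0.06 n 58 max z 0.053 v -0.072
u -0.04 n 583 max z 0.373 v -0.069
u -0.02 n 717 max z 0.37 v -0.062
u 0.0 n 226 max z 0.25 v -0.067
u 0.02 n 45 max z 0.34 v -0.059
u 0.04 n 40 max z 0.335 v -0.057
u 0.06 n 13 max z 0.047 v -0.066
u 0.08 n 7 max z 0.048 v -0.066
```

```bash
python3 - <<'E'
from h import *
P=np.load("s2.npy");a=np.radians(-8.95);c,s=np.cos(a),np.sin(a)
u=c*(P[...,0]-.5804)+s*(P[...,1]-.0163);v=-s*(P[...,0]-.5804)+c*(P[...,1]-.0163);z=P[...,2]
for col in(338,342,345,348,352,356):
    print(col,[(r,round(u[r,col]*1e3),round(v[r,col]*1e3),round(z[r,col]*1e3)) for r in range(216,250,2)])
E
```

```text
Traceback (most recent call last):
ValueError: cannot convert float NaN to integer
```

```bash
python3 - <<'E'
from h import *
P=np.load("s2.npy");a=np.radians(-8.95);c,s=np.cos(a),np.sin(a)
u=c*(P[...,0]-.5804)+s*(P[...,1]-.0163);v=-s*(P[...,0]-.5804)+c*(P[...,1]-.0163);z=P[...,2]
for col in(338,342,345,348,352,356,360):
    print(col,*["%d:%.0f,%.0f,%.0f"%(r,u[r,col]*1e3,v[r,col]*1e3,z[r,col]*1e3) for r in range(218,248,2)])
E
```

```text
338 218:nan,nan,nan 220:-24,-3,160 222:14,-59,88 224:13,-58,83 226:31,-84,44 228:26,-77,45 230:23,-72,44 232:20,-68,42 234:28,-81,20 236:29,-81,11 238:24,-75,11 240:21,-69,11 242:18,-65,9 244:-10,-23,54 246:-11,-21,50
342 218:-1,-54,114 220:1,-58,103 222:1,-58,96 224:1,-58,89 226:2,-59,81 228:2,-59,74 230:2,-60,66 232:2,-59,59 234:8,-68,42 236:21,-89,8 238:18,-84,8 240:13,-77,8 242:10,-72,8 244:-16,-32,50 246:-21,-25,52
345 218:-6,-60,111 220:-6,-59,105 222:-7,-58,100 224:-6,-60,91 226:-6,-61,83 228:-6,-60,77 230:-7,-60,71 232:-6,-60,63 234:-1,-69,46 236:-1,-68,39 238:11,-88,8 240:8,-83,7 242:2,-74,10 244:1,-72,5 246:-27,-29,52
348 218:-5,-75,99 220:-4,-77,90 222:-5,-75,85 224:-4,-77,76 226:-4,-77,69 228:-6,-75,65 230:-5,-77,56 232:-3,-80,45 234:-7,-73,46 236:-9,-70,42 238:4,-91,9 240:1,-87,7 242:-4,-80,8 244:-7,-74,8 246:-32,-34,50
352 218:41,-170,-1 220:38,-166,-3 222:33,-157,-1 224:28,-150,-1 226:25,-144,-1 228:20,-137,-1 230:16,-130,-0 232:12,-123,0 234:-16,-79,46 236:-20,-72,46 238:-22,-69,43 240:-9,-91,9 242:-12,-85,9 244:-16,-80,7 246:-41,-39,52
356 218:31,-175,1 220:27,-168,1 222:21,-159,3 224:19,-155,0 226:13,-145,4 228:10,-141,1 230:7,-136,-0 232:3,-130,-1 234:-1,-124,-2 236:-28,-78,46 238:-36,-64,56 240:-39,-61,53 242:-38,-62,44 244:-34,-69,29 246:-39,-61,31
360 218:23,-183,-1 220:19,-177,-2 222:14,-169,-1 224:11,-163,-2 226:6,-155,-0 228:2,-149,-1 230:-2,-142,-1 232:-34,-87,57 234:-33,-89,47 236:-34,-87,41 238:-40,-77,46 240:-43,-72,46 242:-46,-69,42 244:-45,-69,34 246:-47,-66,31
```

```bash
python3 - <<'E'
from h import *
Q=np.load("scene0.npy").reshape(-1,3)
# start: tool x at 26.4deg, y at -63.6
t=np.radians(26.4);d=Q-[.278,-.56,.204];x=d[:,0]*np.cos(t)+d[:,1]*np.sin(t);y=d[:,0]*np.sin(t)-d[:,1]*np.cos(t)
m=(abs(x)<.12)&(abs(y)<.13)&(Q[:,2]>.03)&(Q[:,2]<.4)
for lo in np.arange(.03,.4,.01):
    k=m&(Q[:,2]>lo)&(Q[:,2]<lo+.01)
    if k.sum():print(round(lo,2),k.sum(),"x",np.round(np.percentile(x[k],[2,98]),3),"y",np.round(np.percentile(y[k],[2,50,98]),3))
E
```

```text
0.03 15 x [0.097 0.119] y [0.074 0.079 0.093]
0.04 14 x [0.095 0.118] y [0.072 0.081 0.094]
0.05 16 x [0.096 0.118] y [0.073 0.081 0.093]
0.06 17 x [0.096 0.12 ] y [0.072 0.078 0.094]
0.07 15 x [0.101 0.118] y [0.075 0.079 0.085]
0.08 17 x [0.096 0.118] y [0.074 0.078 0.092]
0.09 16 x [0.096 0.119] y [0.071 0.08  0.093]
0.1 18 x [0.099 0.119] y [0.074 0.081 0.088]
0.11 29 x [0.098 0.12 ] y [0.076 0.085 0.103]
0.12 22 x [0.101 0.117] y [0.084 0.093 0.107]
0.13 7 x [0.111 0.119] y [0.086 0.094 0.101]
0.14 8 x [0.112 0.119] y [0.093 0.096 0.102]
0.15 9 x [0.113 0.12 ] y [0.093 0.104 0.116]
0.21 20 x [-0.009  0.01 ] y [-0.057  0.046  0.056]
0.22 54 x [-0.01  0.01] y [-0.061 -0.004  0.058]
0.23 53 x [-0.01   0.012] y [-0.064 -0.048  0.056]
0.24 65 x [-0.01   0.011] y [-0.065 -0.046  0.057]
0.25 61 x [-0.011  0.011] y [-0.066 -0.05   0.056]
0.26 63 x [-0.009  0.011] y [-0.067  0.039  0.06 ]
0.27 71 x [-0.01   0.011] y [-0.066 -0.047  0.056]
0.28 56 x [-0.009  0.011] y [-0.066 -0.059  0.06 ]
0.29 29 x [-0.011  0.011] y [-0.069  0.049  0.056]
0.3 50 x [-0.008  0.03 ] y [-0.09  -0.012  0.062]
0.31 123 x [-0.003  0.031] y [-0.09  -0.059  0.084]
0.32 157 x [-0.002  0.033] y [-0.092 -0.015  0.084]
0.33 95 x [-0.011  0.033] y [-0.096 -0.078  0.089]
0.34 347 x [-0.013  0.031] y [-0.096 -0.041  0.092]
0.35 101 x [-0.018  0.024] y [-0.045 -0.038  0.012]
0.36 89 x [-0.015  0.024] y [-0.044 -0.039  0.013]
0.37 76 x [-0.014  0.023] y [-0.045 -0.04   0.011]
0.38 70 x [-0.011  0.032] y [-0.046 -0.04   0.004]
0.39 114 x [-0.012  0.036] y [-0.044 -0.035 -0.01 ]
```

The fingertips actually sit about 33 mm higher than the reported TCP implies, both at the start and now. The jaws shut in the air just above b. From here on, grasp height ≈ reported z + 0.030. I'll open and go lower.

```bash
python3 -m crank '[[0,0,0,0,-0.25],[0,0,0,0,-0.25],[0,0,0,0,-0.25],[0,0,0,0,-0.25],[0,0,0.02,0,-0.25],[0,0,0.02,0,-0.25],[0,0,0.02,0,-0.25],[0,0,0.004,0,-0.25],[0,0,0,0,-0.25]]'
python3 go.py r .003 -.075 .0095 -8.95
```

```text
t: 5.48
ee_pos: [0.5709, -0.0579, 0.0081]
ee_rot: [-3.132, 0.245, 0.004]
contact_force: [-0.4, -0.3, -0.3]
gripper_width: 0.0343
grip_force: 0.0
t 5.48 pos [ 0.5709 -0.0579  0.0081] yaw -8.96 zaxis [-0.003  0.    -1.   ] F [-0.4 -0.3 -0.3] w 0.0343 grip 0.0
target [ 0.5717 -0.0583  0.0095] turn -0.002 then shift [ 0.0016  0.0005 -0.0027] | shift before turn [ 0.0016  0.0005 -0.0027]
```

```bash
python3 -m crank '[[0,0,0,0,-1],[0,0,0,0,-1],[0,0,0,0,-1],[0,0,0,0,-1],[0,0,0,0,-1],[0,0,0,0,-1]]'; python3 go.py r .0 -.075 .05 -8.95
```

```text
t: 5.98
ee_pos: [0.5724, -0.0581, 0.0101]
ee_rot: [3.132, -0.245, 0.001]
contact_force: [0.2, -1.0, 1.0]
gripper_width: 0.0142
grip_force: 30.0
t 5.98 pos [ 0.5724 -0.0581  0.0101] yaw -8.96 zaxis [ 0.001 -0.    -1.   ] F [ 0.2 -1.   1. ] w 0.0142 grip 30.0
target [ 0.5687 -0.0578  0.05  ] turn -0.002 then shift [-0.0074  0.0005 -0.0799] | shift before turn [-0.0074  0.0005 -0.0799]
```

```bash
python3 -m crank '[[0,0,-0.02,0,-1],[0,0,-0.04,0,-1],[0,0,-0.04,0,-1],[0,0,0,0,-1],[-0.002,-0.04,0,0,-1],[-0.002,-0.05,0,0,-1],[-0.002,-0.05,0,0,-1],[-0.003,-0.04,0,0,-1],[-0.003,-0.02,0,0,-1],[0,0,0,0,-1],[0,0,0,0,-1]]'; python3 go.py r -.002 .025 .033 -8.95
```

```text
t: 6.9
ee_pos: [0.5814, 0.0416, 0.0594]
ee_rot: [3.132, -0.243, -0.001]
contact_force: [1.0, 0.3, -1.2]
gripper_width: 0.0137
grip_force: 30.0
t 6.9 pos [0.5814 0.0416 0.0594] yaw -8.88 zaxis [-0.001 -0.    -1.   ] F [ 1.   0.3 -1.2] w 0.0137 grip 30.0
target [0.5823 0.0413 0.033 ] turn 0.018 then shift [0.002  0.0003 0.0529] | shift before turn [0.002  0.0003 0.0529]
```

```bash
python3 -m crank '[[0.001,0,0.02,0,-1],[0,0,0.02,0,-1],[0,0,0.015,0,-1],[0,0,0.006,0,-1],[0,0,0.004,0,-1],[0,0,0,0,-1]]'; python3 go.py r -.002 .025 .0101 -8.95
```

```text
t: 7.4
ee_pos: [0.5818, 0.0412, 0.0264]
ee_rot: [3.132, -0.246, -0.002]
contact_force: [-1.0, -0.1, -1.2]
gripper_width: 0.0142
grip_force: 30.0
t 7.4 pos [0.5818 0.0412 0.0264] yaw -8.98 zaxis [-0.001 -0.    -1.   ] F [-1.  -0.1 -1.2] w 0.0142 grip 30.0
target [0.5823 0.0413 0.0101] turn -0.008 then shift [ 0.0011 -0.0003  0.0327] | shift before turn [ 0.0011 -0.0003  0.0327]
```

```bash
python3 -m crank '[[0,0,0.004,0,-1],[0,0,0.004,0,-1],[0,0,0.004,0,-1]]'; python3 go.py r -.002 .025 .0101 -8.95; python3 -m crank '[[0,0,0.004,0,-1],[0,0,0.004,0,-1]]';python3 go.py r -.002 .025 .0101 -8.95
```

```text
t: 7.65
ee_pos: [0.583, 0.041, 0.022]
ee_rot: [3.131, -0.244, 0.002]
contact_force: [-1.6, -7.5, 8.5]
gripper_width: 0.0141
grip_force: 30.0
t 7.65 pos [0.583 0.041 0.022] yaw -8.92 zaxis [ 0.001 -0.001 -1.   ] F [-1.6 -7.5  8.5] w 0.0141 grip 30.0
target [0.5823 0.0413 0.0101] turn 0.007 then shift [-0.0015 -0.0004  0.0238] | shift before turn [-0.0015 -0.0004  0.0238]
t: 7.82
ee_pos: [0.5836, 0.0409, 0.0187]
ee_rot: [3.131, -0.245, 0.004]
contact_force: [-2.0, -5.3, 12.7]
gripper_width: 0.0143
grip_force: 30.0
t 7.82 pos [0.5836 0.0409 0.0187] yaw -8.93 zaxis [ 0.003 -0.001 -1.   ] F [-2.  -5.3 12.7] w 0.0143 grip 30.0
target [0.5823 0.0413 0.0101] turn 0.005 then shift [-0.0027 -0.0004  0.0172] | shift before turn [-0.0027 -0.0004  0.0172]
```

```bash
python3 -m crank '[[0,0.0025,0.002,0,-1],[0,0,0.004,0,-1],[0,0,0.004,0,-1]]'; python3 go.py r -.002 .025 .0101 -8.95; python3 -m crank '[[0,0,0.004,0,-1],[0,0,0.002,0,-1],[0,0,0,0,-1]]';python3 go.py r -.002 .025 .0101 -8.95
```

```text
t: 8.07
ee_pos: [0.5834, 0.0401, 0.0133]
ee_rot: [3.132, -0.245, 0.005]
contact_force: [1.3, -2.2, -2.0]
gripper_width: 0.0145
grip_force: 30.0
t 8.07 pos [0.5834 0.0401 0.0133] yaw -8.95 zaxis [ 0.003 -0.    -1.   ] F [ 1.3 -2.2 -2. ] w 0.0145 grip 30.0
target [0.5823 0.0413 0.0101] turn 0.001 then shift [-0.0026 -0.002   0.0064] | shift before turn [-0.0026 -0.002   0.0064]
t: 8.32
ee_pos: [0.5823, 0.0402, 0.0099]
ee_rot: [3.132, -0.245, 0.001]
contact_force: [-1.6, -2.6, 8.6]
gripper_width: 0.0143
grip_force: 30.0
t 8.32 pos [0.5823 0.0402 0.0099] yaw -8.95 zaxis [ 0. -0. -1.] F [-1.6 -2.6  8.6] w 0.0143 grip 30.0
target [0.5823 0.0413 0.0101] turn -0.0 then shift [-0.0004 -0.0022 -0.0003] | shift before turn [-0.0004 -0.0022 -0.0003]
```

Clicked home: the force rose to 12.7 N, dropped, then rose again at floor height. The rail is about 1.5 mm further toward −y than I estimated, so I'll correct that and release.

```bash
sed -i 's/\.0163,-8.95)/.0148,-8.95)/' go.py; python3 -m crank '[[0,0,0,0,-0.3],[0,0,0,0,-0.3],[0,0,0,0,-0.3],[0,0,-0.03,0,-0.3],[0,0,-0.06,0,-0.3],[0,0,-0.07,0,-0.3],[0,0,-0.07,0,-0.3],[0,0,-0.07,0,-0.3],[0,0,0,0,-0.3]]'; python3 go.py w .5025 -.2895 .13 -51.5
python3 - <<'E'
from h import *
c=viewer.camera("scene");P=cloud(c)
a=np.radians(-8.95);u=np.cos(a)*(P[...,0]-.5804)+np.sin(a)*(P[...,1]-.0148);v=-np.sin(a)*(P[...,0]-.5804)+np.cos(a)*(P[...,1]-.0148)
for v0,zl in((.025,.036),(-.025,.041)):
    m=(abs(v-v0)<.013)&(P[...,2]>zl)&(P[...,2]<.07)&(abs(u)<.1)
    for k in((-.1,-.06),(-.025,.025),(.06,.1)):
        j=m&(u>k[0])&(u<k[1]);print(v0,k,j.sum(),"u",u[j].min(),u[j].max(),"v",v[j].mean(),"ztop",np.percentile(P[...,2][j],[50,90]))
E
```

```text
t: 9.07
ee_pos: [0.5859, 0.0408, 0.1659]
ee_rot: [-3.13, 0.245, -0.015]
contact_force: [0.5, 0.6, 0.3]
gripper_width: 0.0324
grip_force: 0.0
t 9.07 pos [0.5859 0.0408 0.1659] yaw -8.95 zaxis [ 0.01   0.001 -1.   ] F [0.5 0.6 0.3] w 0.0324 grip 0.0
target [ 0.5025 -0.2895  0.13  ] turn 10.637 then shift [0.4127 0.5424 0.0697] | shift before turn [-0.0627  0.6787  0.0697]
0.025 (-0.1, -0.06) 71 u -0.08311599260407035 -0.060246702466474684 v 0.02924311528453549 ztop [0.04569853 0.05077919]
0.025 (-0.025, 0.025) 110 u -0.024976298867762117 0.02429849236368254 v 0.02936161936729488 ztop [0.04541552 0.04856853]
0.025 (0.06, 0.1) 45 u 0.06070018528390994 0.08057945635704064 v 0.029842291880768663 ztop [0.0465179  0.05108993]
-0.025 (-0.1, -0.06) 77 u -0.08342291997830172 -0.06110501543820758 v -0.02074512540649626 ztop [0.05102837 0.05675488]
-0.025 (-0.025, 0.025) 139 u -0.02464867518544686 0.024979774674884884 v -0.019939957416858865 ztop [0.05051125 0.0532235 ]
-0.025 (0.06, 0.1) 39 u 0.0606897560095852 0.0794826112966719 v -0.019832793952933553 ztop [0.05301337 0.0557512 ]
```

```bash
python3 -m crank '[[-0.007,0.075,0,0,0.1],[-0.007,0.075,0,0,0.1],[-0.007,0.075,0,0,0.1],[-0.007,0.075,0,0,0.1],[-0.007,0.075,0,0,0.1],[-0.007,0.075,0,0,0.1],[-0.007,0.075,0,0,0.1],[-0.007,0.075,0,0,0.1],[-0.007,0.075,0,0,0.1]]'; python3 -m crank '[[0,0,0,1,0.1],[0,0,0,1,0.1],[0,0,0,1,0.1],[0,0,0,1,0.1],[0,0,0,1,0.1],[0,0,0,1,0.1],[0,0,0,1,0.1],[0,0,0,1,0.1],[0,0,0,1,0.1],[0,0,0,1,0.1],[0,0,0,0.76,0.1],[0,0,0,0,0.1]]';python3 go.py w .5035 -.2922 .09 -52
```

```text
t: 9.87
ee_pos: [0.4968, -0.2893, 0.1576]
ee_rot: [-3.131, 0.245, 0.003]
contact_force: [0.8, -0.4, 0.2]
gripper_width: 0.0506
grip_force: 0.0
t: 10.87
ee_pos: [0.4976, -0.2875, 0.1576]
ee_rot: [-2.822, 1.38, 0.004]
contact_force: [-0.2, 0.1, -0.7]
gripper_width: 0.0508
grip_force: 0.0
t 10.87 pos [ 0.4976 -0.2875  0.1576] yaw -52.13 zaxis [-0.002  0.001 -1.   ] F [-0.2  0.1 -0.7] w 0.0508 grip 0.0
target [ 0.5035 -0.2922  0.09  ] turn -0.033 then shift [ 0.0149 -0.0037  0.1351] | shift before turn [ 0.0149 -0.0037  0.1351]
```

```bash
python3 -m crank '[[0.015,-0.0037,0.04,0,0.1],[0,0,0.06,0,0.1],[0,0,0.06,0,0.1],[0,0,0.05,0,0.1],[0,0,0.03,0,0.1],[0,0,0,0,0.1],[0,0,0,0,0.1]]';python3 go.py w .5035 -.2922 -.008 -52
```

```text
t: 11.45
ee_pos: [0.5035, -0.2922, 0.038]
ee_rot: [-2.824, 1.375, 0.005]
contact_force: [-0.1, -0.7, 0.8]
gripper_width: 0.0506
grip_force: 0.0
t 11.45 pos [ 0.5035 -0.2922  0.038 ] yaw -51.92 zaxis [-0.003  0.002 -1.   ] F [-0.1 -0.7  0.8] w 0.0506 grip 0.0
target [ 0.5035 -0.2922 -0.008 ] turn 0.019 then shift [ 0.0002 -0.0002  0.0919] | shift before turn [ 0.0002 -0.0002  0.0919]
```

```bash
python3 -m crank '[[0,0,0.03,0,0.1],[0,0,0.03,0,0.1],[0,0,0.02,0,0.1],[0,0,0.008,0,0.1],[0,0,0,0,0.1]]';python3 go.py w .5035 -.2922 -.008 -52
```

```text
t: 11.87
ee_pos: [0.5043, -0.2928, -0.0049]
ee_rot: [-2.824, 1.377, 0.001]
contact_force: [-0.1, 1.1, 0.2]
gripper_width: 0.0507
grip_force: 0.0
t 11.87 pos [ 0.5043 -0.2928 -0.0049] yaw -51.98 zaxis [-0.001  0.    -1.   ] F [-0.1  1.1  0.2] w 0.0507 grip 0.0
target [ 0.5035 -0.2922 -0.008 ] turn 0.005 then shift [-0.0019  0.0005  0.0061] | shift before turn [-0.0019  0.0005  0.0061]
```

```bash
python3 -m crank '[[0,0,0.003,0,0.1],[0,0,0,0,0.1],[0,0,0,0,-1],[0,0,0,0,-1],[0,0,0,0,-1],[0,0,0,0,-1],[0,0,0,0,-1],[0,0,0,0,-1]]';python3 go.py r -0.0 -.075 .08 -8.95
```

```text
t: 12.53
ee_pos: [0.5043, -0.2931, -0.006]
ee_rot: [2.823, -1.377, 0.0]
contact_force: [-2.9, -1.5, 5.0]
gripper_width: 0.0241
grip_force: 30.0
t 12.53 pos [ 0.5043 -0.2931 -0.006 ] yaw -51.99 zaxis [-0. -0. -1.] F [-2.9 -1.5  5. ] w 0.0241 grip 30.0
target [ 0.5687 -0.0593  0.08  ] turn -10.76 then shift [ 0.0544 -0.4819 -0.1722] | shift before turn [-0.2891 -0.3894 -0.1722]
```

```bash
python3 -m crank '[[0,0,-0.02,0,-1],[0,0,-0.04,0,-1],[0,0,-0.06,0,-1],[0,0,-0.06,0,-1],[0,0,-0.05,-1,-1],[0,0,0,-1,-1],[0,0,0,-1,-1],[0,0,0,-1,-1],[0,0,0,-1,-1],[0,0,0,-1,-1],[0,0,0,-1,-1],[0,0,0,-1,-1]]';python3 -m crank '[[0,0,0,-1,-1],[0,0,0,-1,-1],[0,0,0,-0.76,-1],[0.007,-0.06,0,0,-1],[0.007,-0.07,0,0,-1],[0.007,-0.07,0,0,-1],[0.007,-0.07,0,0,-1],[0.007,-0.07,0,0,-1],[0.007,-0.07,0,0,-1],[0.007,-0.05,0,0,-1],[0.005,-0.02,0,0,-1],[0,0,0,0,-1]]';python3 go.py r -0.0 -.075 .05 -8.95
```

```text
t: 13.53
ee_pos: [0.504, -0.2924, 0.1087]
ee_rot: [-3.094, 0.54, 0.001]
contact_force: [-0.2, -0.2, -3.9]
gripper_width: 0.0244
grip_force: 30.0
t: 14.53
ee_pos: [0.5689, -0.0578, 0.1088]
ee_rot: [-3.132, 0.241, 0.0]
contact_force: [0.7, 0.2, -4.7]
gripper_width: 0.0241
grip_force: 30.0
t 14.53 pos [ 0.5689 -0.0578  0.1088] yaw -8.81 zaxis [-0.     0.001 -1.   ] F [ 0.7  0.2 -4.7] w 0.0241 grip 30.0
target [ 0.5687 -0.0593  0.05  ] turn 0.036 then shift [1.000e-04 3.100e-03 1.176e-01] | shift before turn [1.000e-04 3.100e-03 1.176e-01]
```

```bash
python3 -m crank '[[0,0.003,0.03,0.04,-1],[0,0,0.04,0,-1],[0,0,0.03,0,-1],[0,0,0.016,0,-1],[0,0,0.006,0,-1],[0,0,0,0,-1]]';python3 go.py r -0.0 -.075 .0225 -8.95
```

```text
t: 15.03
ee_pos: [0.5677, -0.0622, 0.0473]
ee_rot: [3.131, -0.251, -0.002]
contact_force: [0.1, 0.6, -4.6]
gripper_width: 0.0239
grip_force: 30.0
t 15.03 pos [ 0.5677 -0.0622  0.0473] yaw -9.16 zaxis [-0.001  0.    -1.   ] F [ 0.1  0.6 -4.6] w 0.0239 grip 30.0
target [ 0.5687 -0.0593  0.0225] turn -0.053 then shift [ 0.0013 -0.0061  0.0495] | shift before turn [ 0.0012 -0.0061  0.0495]
```

```bash
python3 -m crank '[[0.001,-0.006,0,-0.05,-1],[0,0,0,0,-1],[0,0,0,0,-1],[0,0,0,0,-1]]';python3 go.py r -0.0 -.075 .0225 -8.95
```

```text
t: 15.37
ee_pos: [0.5697, -0.0586, 0.0484]
ee_rot: [3.132, -0.244, 0.002]
contact_force: [0.0, -0.2, -4.2]
gripper_width: 0.0239
grip_force: 30.0
t 15.37 pos [ 0.5697 -0.0586  0.0484] yaw -8.91 zaxis [ 0.001 -0.    -1.   ] F [ 0.  -0.2 -4.2] w 0.0239 grip 30.0
target [ 0.5687 -0.0593  0.0225] turn 0.011 then shift [-0.0018  0.0017  0.0519] | shift before turn [-0.0018  0.0017  0.0519]
```

```bash
python3 -m crank '[[0,0.0008,0.01,0,-1],[0,0,0.008,0,-1],[0,0,0.004,0,-1],[0,0,0.004,0,-1]]';python3 go.py r -0.0 -.075 .0225 -8.95;python3 -m crank '[[0,0,0.004,0,-1],[0,0,0.004,0,-1]]';python3 go.py r -0.0 -.075 .0225 -8.95
```

```text
t: 15.7
ee_pos: [0.5701, -0.0592, 0.0354]
ee_rot: [3.132, -0.244, 0.003]
contact_force: [-0.8, -0.7, 8.4]
gripper_width: 0.0243
grip_force: 30.0
t 15.7 pos [ 0.5701 -0.0592  0.0354] yaw -8.92 zaxis [ 0.002 -0.    -1.   ] F [-0.8 -0.7  8.4] w 0.0243 grip 30.0
target [ 0.5687 -0.0593  0.0225] turn 0.008 then shift [-0.0027  0.0006  0.0257] | shift before turn [-0.0027  0.0006  0.0257]
t: 15.87
ee_pos: [0.5705, -0.0592, 0.0316]
ee_rot: [3.132, -0.244, 0.004]
contact_force: [-0.6, -0.5, 4.5]
gripper_width: 0.0239
grip_force: 30.0
t 15.87 pos [ 0.5705 -0.0592  0.0316] yaw -8.92 zaxis [ 0.002 -0.    -1.   ] F [-0.6 -0.5  4.5] w 0.0239 grip 30.0
target [ 0.5687 -0.0593  0.0225] turn 0.008 then shift [-0.0035  0.0007  0.0181] | shift before turn [-0.0035  0.0007  0.0181]
```

Sideways force is near zero and it is passing the lips. I'll press on to the floor.

```bash
python3 -m crank '[[0,0,0.005,0,-1],[0,0,0.005,0,-1],[0,0,0.004,0,-1]]';python3 go.py r -0.0 -.075 .0225 -8.95;python3 -m crank '[[0,0,0.004,0,-1],[0,0,0.003,0,-1],[0,0,0,0,-1]]';python3 go.py r -0.0 -.075 .0225 -8.95
```

```text
t: 16.12
ee_pos: [0.5686, -0.059, 0.0229]
ee_rot: [-3.132, 0.244, 0.002]
contact_force: [0.3, 0.3, -5.5]
gripper_width: 0.0242
grip_force: 30.0
t 16.12 pos [ 0.5686 -0.059   0.0229] yaw -8.92 zaxis [-0.001  0.    -1.   ] F [ 0.3  0.3 -5.5] w 0.0242 grip 30.0
target [ 0.5687 -0.0593  0.0225] turn 0.007 then shift [0.0003 0.0005 0.0007] | shift before turn [0.0003 0.0005 0.0007]
t: 16.37
ee_pos: [0.5687, -0.059, 0.0221]
ee_rot: [3.132, -0.244, -0.002]
contact_force: [-9.1, -0.0, 26.8]
gripper_width: 0.024
grip_force: 30.0
t 16.37 pos [ 0.5687 -0.059   0.0221] yaw -8.92 zaxis [-0.001  0.    -1.   ] F [-9.1 -0.  26.8] w 0.024 grip 30.0
target [ 0.5687 -0.0593  0.0225] turn 0.009 then shift [ 0.0002  0.0005 -0.0008] | shift before turn [ 0.0002  0.0005 -0.0008]
```

```bash
python3 -m crank '[[0,0,0,0,-0.25],[0,0,0,0,-0.25],[0,0,0,0,-0.25],[0,0,-0.03,0,-0.25],[0,0,-0.06,0,-0.25],[0,0,-0.07,0,-0.25],[0,0,-0.06,0,-0.25],[0,0,0,0,-0.25],[0,0,0,0,-0.25]]';python3 go.py w .5396 .3221 .12 100
```

```text
t: 17.12
ee_pos: [0.5705, -0.0591, 0.1318]
ee_rot: [3.132, -0.244, 0.006]
contact_force: [0.3, -0.8, -0.0]
gripper_width: 0.0345
grip_force: 0.0
t 17.12 pos [ 0.5705 -0.0591  0.1318] yaw -8.92 zaxis [ 0.003 -0.    -1.   ] F [ 0.3 -0.8 -0. ] w 0.0345 grip 0.0
target [0.5396 0.3221 0.12  ] turn -27.229 then shift [0.7616 0.0715 0.0231] | shift before turn [-0.1792 -0.7437  0.0231]
```

```bash
python3 - <<'E'
from h import *
for n in ("scene",):
    c=viewer.camera(n);P=cloud(c)
    a=np.radians(-8.95);u=np.cos(a)*(P[...,0]-.5804)+np.sin(a)*(P[...,1]-.0148);v=-np.sin(a)*(P[...,0]-.5804)+np.cos(a)*(P[...,1]-.0148)
    for v0,zl in((.025,.036),(-.025,.041),(-.075,.044)):
        m=(abs(v-v0-.004)<.013)&(P[...,2]>zl)&(P[...,2]<.07)&(abs(u)<.1)
        for k in((-.1,-.06),(-.025,.025),(.06,.1)):
            j=m&(u>k[0])&(u<k[1]);print(v0,k,j.sum(),"u",u[j].min().round(3),u[j].max().round(3),"v",v[j].mean().round(4),"ztop",np.percentile(P[...,2][j],[50,90]).round(4))
E
```

```text
0.025 (-0.1, -0.06) 76 u -0.083 -0.06 v 0.0299 ztop [0.0462 0.0512]
0.025 (-0.025, 0.025) 114 u -0.025 0.024 v 0.0295 ztop [0.0458 0.0486]
0.025 (0.06, 0.1) 42 u 0.061 0.081 v 0.0302 ztop [0.0469 0.0513]
-0.025 (-0.1, -0.06) 89 u -0.084 -0.06 v -0.0198 ztop [0.0496 0.0561]
-0.025 (-0.025, 0.025) 135 u -0.025 0.024 v -0.0197 ztop [0.0502 0.0533]
-0.025 (0.06, 0.1) 45 u 0.06 0.079 v -0.0189 ztop [0.0525 0.0549]
-0.075 (-0.1, -0.06) 99 u -0.086 -0.06 v -0.0698 ztop [0.0557 0.0615]
-0.075 (-0.025, 0.025) 161 u -0.025 0.024 v -0.0685 ztop [0.0548 0.0578]
-0.075 (0.06, 0.1) 31 u 0.06 0.078 v -0.0693 ztop [0.0578 0.0617]
```

```bash
python3 -m crank '[[-0.018,-0.0744,0,0,-0.3],[-0.018,-0.0744,0,0,-0.3],[-0.018,-0.0744,0,0,-0.3],[-0.018,-0.0744,0,0,-0.3],[-0.018,-0.0744,0,0,-0.3],[-0.018,-0.0744,0,0,-0.3],[-0.018,-0.0744,0,0,-0.3],[-0.018,-0.0744,0,0,-0.3],[-0.018,-0.0744,0,0,-0.3],[-0.018,-0.0744,0,0,-0.3]]'
python3 -m crank '[[0,0,0,-1,-0.3],[0,0,0,-1,-0.3],[0,0,0,-1,-0.3],[0,0,0,-1,-0.3],[0,0,0,-1,-0.3],[0,0,0,-1,-0.3],[0,0,0,-1,-0.3],[0,0,0,-1,-0.3],[0,0,0,-1,-0.3],[0,0,0,-1,-0.3],[0,0,0,-1,-0.3],[0,0,0,-1,-0.3]]'
python3 -m crank '[[0,0,0,-1,-0.3],[0,0,0,-1,-0.3],[0,0,0,-1,-0.3],[0,0,0,-1,-0.3],[0,0,0,-1,-0.3],[0,0,0,-1,-0.3],[0,0,0,-1,-0.3],[0,0,0,-1,-0.3],[0,0,0,-1,-0.3],[0,0,0,-1,-0.3],[0,0,0,-1,-0.3],[0,0,0,-1,-0.3]]'
python3 -m crank '[[0,0,0,-1,-0.3],[0,0,0,-1,-0.3],[0,0,0,-1,-0.3],[0,0,0,-0.23,-0.3],[0,0,0,0,-0.3],[0,0,0,0,-0.3]]';python3 go.py w .5396 .3221 .03 100
```

```text
t: 18.0
ee_pos: [0.5363, 0.3237, 0.128]
ee_rot: [3.13, -0.244, -0.004]
contact_force: [1.0, -0.1, -0.1]
gripper_width: 0.0322
grip_force: 0.0
t: 19.0
ee_pos: [0.5368, 0.3218, 0.1279]
ee_rot: [2.958, 1.056, -0.005]
contact_force: [0.2, -0.7, 0.2]
gripper_width: 0.0322
grip_force: 0.0
t: 20.0
ee_pos: [0.5368, 0.3218, 0.1279]
ee_rot: [-2.273, -2.168, 0.005]
contact_force: [-0.0, 0.6, 0.6]
gripper_width: 0.0323
grip_force: 0.0
t: 20.5
ee_pos: [0.5374, 0.3222, 0.1291]
ee_rot: [-2.021, -2.404, 0.003]
contact_force: [-0.1, -0.0, 0.3]
gripper_width: 0.0323
grip_force: 0.0
t 20.5 pos [0.5374 0.3222 0.1291] yaw 99.88 zaxis [-0.002 -0.001 -1.   ] F [-0.1 -0.   0.3] w 0.0323 grip 0.0
target [0.5396 0.3221 0.03  ] turn -0.029 then shift [-0.0007  0.0047  0.1982] | shift before turn [-0.0007  0.0047  0.1982]
```

```bash
python3 -m crank '[[0,0.0047,0.05,0,-0.3],[0,0,0.06,0,-0.3],[0,0,0.06,0,-0.3],[0,0,0.04,0,-0.3],[0,0,0.03,0,-0.3],[0,0,0.02,0,-0.3],[0,0,0.008,0,-0.3],[0,0,0,0,-0.3],[0,0,0,0,-0.3]]';python3 go.py w .5396 .3221 -.008 100
```

```text
t: 21.25
ee_pos: [0.5407, 0.3231, -0.0032]
ee_rot: [2.02, 2.406, 0.001]
contact_force: [-0.5, -0.2, 0.6]
gripper_width: 0.0322
grip_force: 0.0
t 21.25 pos [ 0.5407  0.3231 -0.0032] yaw 99.98 zaxis [ 0.001  0.    -1.   ] F [-0.5 -0.2  0.6] w 0.0322 grip 0.0
target [ 0.5396  0.3221 -0.008 ] turn -0.005 then shift [-0.0016 -0.0025  0.0096] | shift before turn [-0.0016 -0.0025  0.0096]
```

```bash
python3 -m crank '[[0,-0.001,0.006,0,-0.3],[0,0,0.004,0,-0.3],[0,0,0,0,-0.3]]';python3 go.py w .5396 .3221 -.008 100;python3 -m crank '[[0,0,0,0,-1],[0,0,0,0,-1],[0,0,0,0,-1],[0,0,0,0,-1],[0,0,0,0,-1],[0,0,0,0,-1]]';python3 go.py r 0 .075 .1 171.05
```

```text
t: 21.5
ee_pos: [0.5399, 0.3229, -0.0085]
ee_rot: [2.019, 2.406, 0.001]
contact_force: [0.0, 0.2, 0.1]
gripper_width: 0.0323
grip_force: 0.0
t 21.5 pos [ 0.5399  0.3229 -0.0085] yaw 100.0 zaxis [ 0.001  0.    -1.   ] F [0.  0.2 0.1] w 0.0323 grip 0.0
target [ 0.5396  0.3221 -0.008 ] turn -0.001 then shift [-0.0014 -0.0008 -0.0009] | shift before turn [-0.0014 -0.0008 -0.0009]
t: 22.0
ee_pos: [0.5398, 0.3228, -0.0086]
ee_rot: [2.019, 2.407, 0.0]
contact_force: [-0.3, -0.0, 1.2]
gripper_width: 0.009
grip_force: 30.0
t 22.0 pos [ 0.5398  0.3228 -0.0086] yaw 100.01 zaxis [ 0.  0. -1.] F [-0.3 -0.   1.2] w 0.009 grip 30.0
target [0.5921 0.0889 0.1   ] turn -17.761 then shift [-0.1761 -0.4459 -0.2172] | shift before turn [-0.4789  0.0217 -0.2172]
```

```bash
python3 -m crank '[[0,0,-0.02,0,-1],[0,0,-0.05,0,-1],[0,0,-0.06,0,-1],[0,0,-0.06,0,-1],[0,0,-0.03,-1,-1],[0,0,0,-1,-1],[0,0,0,-1,-1],[0,0,0,-1,-1],[0,0,0,-1,-1],[0,0,0,-1,-1],[0,0,0,-1,-1],[0,0,0,-1,-1]]'
python3 -m crank '[[0,0,0,-1,-1],[0,0,0,-1,-1],[0,0,0,-1,-1],[0,0,0,-1,-1],[0,0,0,-1,-1],[0,0,0,-1,-1],[0,0,0,-1,-1],[0,0,0,-1,-1],[0,0,0,-1,-1],[0,0,0,-0.76,-1],[0,0,0,0,-1]]'
python3 -m crank '[[-0.024,-0.062,0,0,-1],[-0.024,-0.064,0,0,-1],[-0.024,-0.064,0,0,-1],[-0.024,-0.064,0,0,-1],[-0.024,-0.064,0,0,-1],[-0.024,-0.064,0,0,-1],[-0.024,-0.064,0,0,-1],[0,0,0,0,-1],[0,0,0,0,-1],[0,0,0,0,-1]]';python3 go.py r -.004 .075 .05 171.05
```

```text
t: 23.0
ee_pos: [0.5396, 0.3227, 0.1018]
ee_rot: [1.273, 2.872, 0.0]
contact_force: [0.6, -1.0, -1.1]
gripper_width: 0.009
grip_force: 30.0
t: 23.92
ee_pos: [0.5397, 0.3227, 0.1017]
ee_rot: [0.242, 3.132, 0.0]
contact_force: [0.5, -0.5, -1.2]
gripper_width: 0.009
grip_force: 30.0
t: 24.75
ee_pos: [0.5879, 0.0897, 0.1015]
ee_rot: [-0.249, -3.132, -0.001]
contact_force: [-0.2, -0.0, -1.0]
gripper_width: 0.0088
grip_force: 30.0
t 24.75 pos [0.5879 0.0897 0.1015] yaw 170.93 zaxis [-0.  0. -1.] F [-0.2 -0.  -1. ] w 0.0088 grip 30.0
target [0.5881 0.0895 0.05  ] turn -0.031 then shift [-0.0004 -0.0003  0.1029] | shift before turn [-0.0004 -0.0003  0.1029]
```

```bash
python3 -m crank '[[0,0,0.03,0,-1],[0,0,0.04,0,-1],[0,0,0.03,0,-1],[0,0,0.02,0,-1],[0,0,0.006,0,-1],[0,0,0,0,-1],[0,0,0,0,-1],[0,0,0,0,-1]]';python3 go.py r -.004 .075 .0204 171.05
```

```text
t: 25.42
ee_pos: [0.5887, 0.0898, 0.0392]
ee_rot: [0.245, 3.131, 0.001]
contact_force: [-0.6, 0.2, -1.5]
gripper_width: 0.0088
grip_force: 30.0
t 25.42 pos [0.5887 0.0898 0.0392] yaw 171.05 zaxis [ 0.001  0.    -1.   ] F [-0.6  0.2 -1.5] w 0.0088 grip 30.0
target [0.5881 0.0895 0.0204] turn 0.001 then shift [ 0.0011 -0.0008  0.0375] | shift before turn [ 0.0011 -0.0008  0.0375]
```

```bash
python3 -m crank '[[0,-0.0006,0.006,0,-1],[0,0,0.004,0,-1],[0,0,0.004,0,-1]]';python3 go.py r -.004 .075 .0204 171.05;python3 -m crank '[[0,0,0.003,0,-1],[0,0,0.003,0,-1]]';python3 go.py r -.004 .075 .0204 171.05
```

```text
t: 25.67
ee_pos: [0.5881, 0.0891, 0.0314]
ee_rot: [0.246, 3.131, 0.0]
contact_force: [0.1, -0.1, -0.9]
gripper_width: 0.0087
grip_force: 30.0
t 25.67 pos [0.5881 0.0891 0.0314] yaw 171.03 zaxis [ 0.001  0.    -1.   ] F [ 0.1 -0.1 -0.9] w 0.0087 grip 30.0
target [0.5881 0.0895 0.0204] turn -0.005 then shift [0.0002 0.0008 0.022 ] | shift before turn [0.0002 0.0008 0.022 ]
t: 25.83
ee_pos: [0.5889, 0.0895, 0.0293]
ee_rot: [0.246, 3.13, 0.001]
contact_force: [-2.7, 0.7, 15.0]
gripper_width: 0.0088
grip_force: 30.0
t 25.83 pos [0.5889 0.0895 0.0293] yaw 171.02 zaxis [ 0.002  0.001 -1.   ] F [-2.7  0.7 15. ] w 0.0088 grip 30.0
target [0.5881 0.0895 0.0204] turn -0.007 then shift [ 0.0017 -0.0002  0.0177] | shift before turn [ 0.0017 -0.0002  0.0177]
```

Contact at the lips with almost no sideways force, so I'll press on.

```bash
python3 -m crank '[[0,0,0.003,0,-1],[0,0,0.004,0,-1]]';python3 go.py r -.004 .075 .0204 171.05;python3 -m crank '[[0,0,0.004,0,-1],[0,0,0.004,0,-1]]';python3 go.py r -.004 .075 .0204 171.05
```

```text
t: 26.0
ee_pos: [0.5898, 0.0895, 0.0265]
ee_rot: [0.245, 3.129, 0.002]
contact_force: [-0.8, 1.1, 11.3]
gripper_width: 0.0088
grip_force: 30.0
t 26.0 pos [0.5898 0.0895 0.0265] yaw 171.03 zaxis [ 0.003  0.001 -1.   ] F [-0.8  1.1 11.3] w 0.0088 grip 30.0
target [0.5881 0.0895 0.0204] turn -0.005 then shift [ 0.0033 -0.0004  0.0121] | shift before turn [ 0.0033 -0.0004  0.0121]
t: 26.17
ee_pos: [0.5893, 0.0894, 0.0215]
ee_rot: [0.246, 3.129, 0.001]
contact_force: [1.1, 1.6, -3.3]
gripper_width: 0.0088
grip_force: 30.0
t 26.17 pos [0.5893 0.0894 0.0215] yaw 171.03 zaxis [ 0.003  0.001 -1.   ] F [ 1.1  1.6 -3.3] w 0.0088 grip 30.0
target [0.5881 0.0895 0.0204] turn -0.006 then shift [ 0.0023 -0.0001  0.0021] | shift before turn [ 0.0023 -0.0001  0.0021]
```

```bash
python3 -m crank '[[0,0,0.003,0,-1],[0,0,0.002,0,-1],[0,0,0,0,-1]]';python3 go.py r -.004 .075 .0204 171.05; python3 -m crank '[[0,0,0,0,-0.3],[0,0,0,0,-0.3],[0,0,0,0,-0.3],[0,0,-0.03,0,-0.3],[0,0,-0.06,0,-0.3],[0,0,-0.07,0,-0.3],[0,0,-0.07,0,-0.3],[0,0,-0.07,0,-0.3],[0,0.06,0,0,-0.3],[0,0.07,0,0,-0.3],[0,0.06,0,0,-0.3],[0,0,0,0,-0.3]]'
python3 -m crank '[[0,0.08,0,0,-0.3],[0,0.08,0,0,-0.3],[0,0.08,0,0,-0.3],[0,0.08,0,0,-0.3],[0,0,0,0,-0.3],[0,0,0,0,-0.3]]'
python3 - <<'E'
from h import *
a=np.radians(-8.95)
for n in ("top","scene"):
    c=viewer.camera(n);P=cloud(c)
    if n=="scene": cv2.imwrite("pics/end.png",cv2.resize(c["color"][130:350,230:500],None,fx=2.7,fy=2.7,interpolation=cv2.INTER_CUBIC))
    u=np.cos(a)*(P[...,0]-.5804)+np.sin(a)*(P[...,1]-.0148);v=-np.sin(a)*(P[...,0]-.5804)+np.cos(a)*(P[...,1]-.0148)
    if n=="scene":v=v-.0045
    for v0,r,h in((.075,5,.037),(.025,7.5,.0395),(-.025,10,.042),(-.075,12.5,.0445)):
        m=(abs(v-v0)<.013)&(P[...,2]>h-.001)&(P[...,2]<.07)&(abs(u)<.1)
        for k in((-.1,-.06),(-.025,.025),(.06,.1)):
            j=m&(u>k[0])&(u<k[1]);print(n,v0,k,j.sum(),"u",u[j].min().round(3),u[j].max().round(3),"v",v[j].mean().round(4),"ztop",np.percentile(P[...,2][j],[50,90]).round(4),"exp",h+r/1e3)
    for k in["vial","timer","green_box","amber_bottle"]:
        d=finder.search_frame(n,k)
        if d: print(n,k,np.round(P[tuple(map(int,d[0]["position"]))],3))
E
```

```text
t: 26.42
ee_pos: [0.5888, 0.0893, 0.02]
ee_rot: [0.246, 3.131, 0.001]
contact_force: [-3.6, 0.5, 19.9]
gripper_width: 0.0088
grip_force: 30.0
t 26.42 pos [0.5888 0.0893 0.02  ] yaw 171.03 zaxis [ 0.001  0.    -1.   ] F [-3.6  0.5 19.9] w 0.0088 grip 30.0
target [0.5881 0.0895 0.0204] turn -0.005 then shift [ 0.0014  0.0001 -0.0008] | shift before turn [ 0.0014  0.0001 -0.0008]
t: 27.42
ee_pos: [0.6033, 0.1873, 0.1681]
ee_rot: [0.242, 3.132, 0.003]
contact_force: [-0.1, -0.5, -0.5]
gripper_width: 0.0321
grip_force: 0.0
t: 27.92
ee_pos: [0.627, 0.3421, 0.1669]
ee_rot: [-0.241, -3.131, 0.002]
contact_force: [-0.6, 0.3, -0.6]
gripper_width: 0.0322
grip_force: 0.0
top 0.075 (-0.1, -0.06) 40 u -0.081 -0.06 v 0.0743 ztop [0.0406 0.046 ] exp 0.041999999999999996
top 0.075 (-0.025, 0.025) 55 u -0.023 0.025 v 0.0746 ztop [0.0412 0.0438] exp 0.041999999999999996
top 0.075 (0.06, 0.1) 32 u 0.06 0.081 v 0.0746 ztop [0.0412 0.0449] exp 0.041999999999999996
top 0.025 (-0.1, -0.06) 44 u -0.081 -0.06 v 0.0252 ztop [0.0457 0.0505] exp 0.047
top 0.025 (-0.025, 0.025) 97 u -0.024 0.025 v 0.0251 ztop [0.
[... 1422 characters left out ...]
0.0241 ztop [0.0515 0.0563] exp 0.052000000000000005
scene -0.025 (-0.025, 0.025) 140 u -0.025 0.025 v -0.0244 ztop [0.0501 0.0533] exp 0.052000000000000005
scene -0.025 (0.06, 0.1) 46 u 0.06 0.079 v -0.0221 ztop [0.0514 0.0563] exp 0.052000000000000005
scene -0.075 (-0.1, -0.06) 101 u -0.085 -0.061 v -0.074 ztop [0.0552 0.062 ] exp 0.056999999999999995
scene -0.075 (-0.025, 0.025) 163 u -0.025 0.025 v -0.0727 ztop [0.0548 0.0577] exp 0.056999999999999995
scene -0.075 (0.06, 0.1) 33 u 0.06 0.076 v -0.0721 ztop [0.0583 0.0614] exp 0.056999999999999995
scene vial [0.572 0.302 0.052]
scene timer [ 0.414 -0.25   0.039]
scene green_box [0.401 0.004 0.055]
scene amber_bottle [ 0.714 -0.011  0.08 ]
```

View pics/end.png

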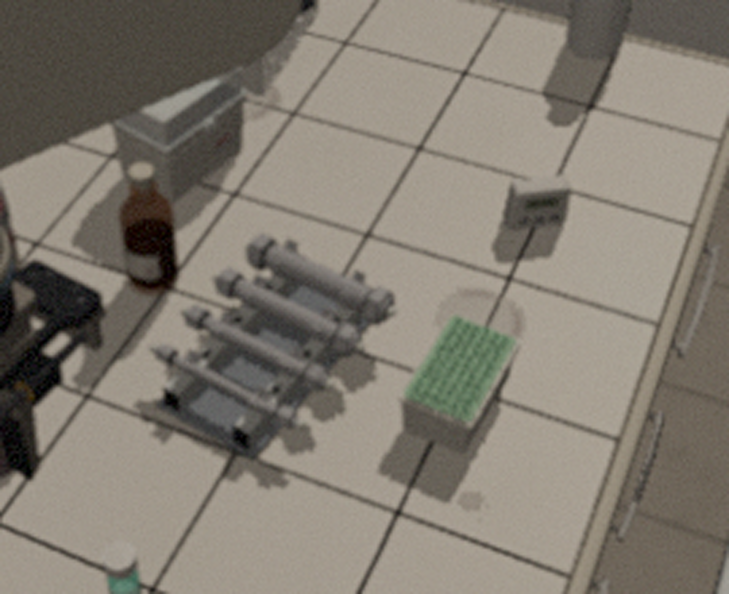

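All four columns sit level in the rail, thinnest at (220,380) to thickest at (320,275). The vial, timer, green box and bottle are where they were, and the gripper is clear at the left.

```bash
python3 -c "
from station import bot;print(bot.hand_in())"
```

```text
the job is handed in; nothing more can be done
None
```

All four columns are clicked into their own clips in size order, the bystanders stayed in place, and the job was handed in at about 28–29 s of the 67 s allowed; the hand-in returned no verdict.

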